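# Set the cryo-tube carriage to the index without backlash

## Robot

A 6-joint arm with a two-finger parallel gripper is mounted at the origin on the work surface. World frame = base frame: x ahead of the robot, y to its left, z up, the work surface at z = 0. Lengths are in m, angles in rad, forces in N, time in s.
With the tool pointing down it reaches from about 0.3 to 1 m from the base axis. Payload 5.1 kg.
Tool frame: the origin (TCP) lies midway between the tips of the shut fingers; the grasp point (between the pads) lies 19 mm behind it; z points along the fingers, y is the direction in which the jaws open and shut (so a half turn about z gives the same grasp; the last joint's range is limited). The gripper opens to 95 mm and grips with 3 to 60 N. Pads are 20 mm wide; open, the fingers measure 119 mm over their backs; the gripper's body (75 mm by 180 mm) begins 59 mm behind the grasp point.
Start: joints at [1.056, 0.124, 1.65, -0, 1.367, -0.083], TCP at [0.272, 0.59, 0.215] pointing down, gripper open.
Joint ranges: [-2.61, 2.61], [-1.02, 2.33], [0.03, 2.71], [-1.35, 4.49], [0.32, 2.68], [-2.91, 2.91]. Speed limits (rad/s): [2.57, 2.57, 3.14, 3.14, 3.14, 3.14].

## Interface

Orientations are given as [roll, pitch, yaw] about the fixed x, y, z axes, in that order (R = Rz(yaw) Ry(pitch) Rx(roll)).
In Python, from workcell import arm, optics gives the robot as it stands.
- The arm moves only by the shell command python3 -m jog 'ROWS' [FORCE]. ROWS is JSON, one flat list of numbers, 5 for each row, row after row: the shift along the world's x, y, z in cm, then the turn about the world's z in degrees, then the closure, from -1 (fully open) to 1 (shut). In form: [x, y, z, yaw, gripper, x, y, z, yaw, gripper, ...]. A call has exactly 10 rows; each row shifts and turns the commanded pose from where the row before left it; what a row does not reach is not made up. A row lasts 1/12 s, in which the tool goes at most 41.7 mm and 7.16 degrees, less where a joint would pass 70% of its speed; a pose out of reach is approached as far as the arm can. A call with a gripper value outside its range is refused whole. The fingers move at their own pace and stop on an object; FORCE is the grip in N (left out, the last holds). Time passes only in rows, so rows that do not move let the fingers close, or fill a call up. It gives the time, the measured TCP pose, the force and the opening at its end, in the units of the state.
- arm.state(): the state, without advancing time (a new reading comes with each control period).
- optics.get_image(name): name is "scene" or "side" or "wrist"; returns a dict with "frame" (400x640x3 uint8, red, green, blue), "mtx" (3x3 intrinsics, pixels), "eye" and "orientation" of the camera in the world. Camera axes: x right, y down, z forward; pixel columns grow to the right and rows downward; lengths in m; the calibration is good to about 2 mm. A picture is of the moment at which its call begins. There is no depth.
- arm.sign_off(): hands the job in, once; it reports no verdict.
The state is a dict: "time_s": time; "joint_pos": joint angles; "joint_vel": joint speeds; "tau": joint torques, N m; "eef_pos": TCP position; "tool_rot": TCP orientation; "ft_force": force on the tool from outside, world axes, zero at the start; "torque": the same for the moment, N m; "width": finger opening in m.
Only numpy, scipy, OpenCV 4.12 (cv2) and the standard library are available. Lean on these libraries where they do the work, as an engineer would, in place of code of your own. Each camera call takes 0.05 s, during which the arm holds its last target.

## Task

Using only the black knob on the sloping console, run the tube carriage to the left until its pointer is about 10 mm past the index pointer, then come back clockwise so that the two pointers stand in line, with the screw's slack taken up clockwise, and let go. If you come back too far, go past the index and approach again. Do not push the carriage or the index by hand, and leave the loose things on the bench where they are.

Things in the scene. Friction and masses are not known exactly. Their poses are not given: they have to be found in the camera images.
- stand: Slide stand fixed to the bench: grey base 340 mm wide (y), from 75 mm before to 195 mm behind its origin (x), 50 mm high; white console 130 mm wide on its front (robot) side, face sloping 25 degrees. Origin on the bench under the rails; x away from the operator, y to the operator's left, z up. Left, right and clockwise are as seen by an operator on the robot's side facing the console.
- knob_center (a point): Centre, half-way along, of the round black knob on the console: 52 mm diameter, 44 mm long; axis square to the console face, 25 degrees from vertical, leaning towards the robot (-x of the stand). z: along the axis, outward; x: towards the light line on the knob. The centre lies 38 mm off the console face, the lower end 16 mm. The knob only turns about z and stays as it is left.
- knob: The same knob; origin on its axis at the console face, axes as knob_center. Clockwise (negative about z) drives the carriage right, counter-clockwise left, 10 mm per radian, as many turns as needed. The worn drive has 0.7 rad of slack: after a change of direction the knob turns freely (0.01 N m) for 0.7 rad, then the screw follows and takes 0.1 N m.
- collar_center (a point): Centre of the outer face of the aluminium collar on the screw behind the knob: 74 mm diameter, 10 mm thick, same axis, turns with the screw. z outward; x towards the short dark line on its rim. Slack taken up clockwise: knob's and collar's lines together (x axes parallel). Taken up counter-clockwise: the knob stands 0.7 rad counter-clockwise of the collar.
- carriage: Carriage on two rails along the stand's y, with a grey block of six capped tubes: 90 by 100 mm, 98 mm high above its origin (middle of its underside, 70 mm above the bench). It starts 10 to 36 mm right of the index and can travel 60 mm either way from the stand's middle. To be moved only by the knob.
- carriage_tip (a point): Tip of the carriage's dark pointer blade (4 mm wide), which sticks out at its back (+x of the stand) 78 mm above the bench; axes as the stand's.
- index_tip (a point): Tip of the index's dark pointer blade (4 mm wide), which points forward from a clamp on the bar at the back of the stand, at the same height as the carriage's and 4 mm behind its tip when in line; axes as the stand's (y left). The clamp is stiff and must stay where it is; its place along the bar varies.
- jar: Loose jar, 60 mm diameter, 85 mm high, standing left of the console; origin under its middle.
- beaker: Loose steel beaker, 70 mm diameter, 90 mm high, standing right of the console; origin under its middle.
- canister: Loose open aluminium canister, 64 mm diameter, 120 mm high, left of the stand; origin under its middle.
- tube_box: Loose open cardboard tube box with dividers, 110 by 110 by 50 mm, right of the stand; origin under its middle.
- tongs: Loose steel tongs lying flat, 190 mm long, 8 mm high, on the bench before and left of the console; origin under its middle.
- marker: Loose white marker, 130 mm long, 16 mm diameter, lying before and right of the console.

How it is judged:
By the outcome, as a careful person would: the job done as asked, in the order asked, and still so for the second after the job is handed in, with the robot touching nothing.
It also fails if it takes over 61 s, if anything falls off the work surface, if the arm or the gripper's body presses on something with over 40 N, if the wrist force passes 120 N, or if a joint passes its speed limit or range.

## Working session

There is one attempt and no reset: what is moved stays moved. The work goes in short steps, Python scripts to look and compute and a shell command to move; the robot and the scene stay as the last step left them, time stands still between calls to the robot, and variables do not carry over. Pictures are saved under pics/ and viewed, and the job is handed in when it is done.

```bash
ls; mkdir -p pics; python3 - <<'E'
from workcell import arm, optics
import cv2
for n in ["scene","side","wrist"]:
    d=optics.get_image(n); cv2.imwrite(f"pics/a_{n}.png",d["frame"][:,:,::-1]); print(n,d["mtx"],d["eye"],d["orientation"])
print(arm.state())
E
```

```text
pics
scene [[373.27889526   0.         322.49652751]
 [  0.         373.27889526 204.34540352]
 [  0.           0.           1.        ]] [ 1.22474992 -0.01205485  0.58158336] [-2.16082763  0.0158733   1.54292648]
side [[411.74834444   0.         323.55778293]
 [  0.         411.74834444 201.07578967]
 [  0.           0.           1.        ]] [0.31795851 0.56813251 0.76007576] [-2.39051338  0.00388915 -2.77126248]
wrist [[286.44246694   0.         318.41847003]
 [  0.         286.44246694 201.1354614 ]
 [  0.           0.           1.        ]] [0.20728646 0.61852175 0.38268747] [2.88950230e+00 2.46932436e-03 1.13828170e+00]
{'time_s': 0.15, 'joint_pos': array([ 1.05635795e+00,  1.24337830e-01,  1.65135312e+00, -1.84440927e-05,
        1.36747412e+00, -8.25921869e-02]), 'joint_vel': array([-0.00054213, -0.00240841, -0.00473729, -0.00084106,  0.00010338,
        0.00053454]), 'tau': array([-2.56137837e-04, -4.18192720e+01, -3.60471261e+01,  7.75109581e-02,
        4.68598888e-02, -9.95213964e-05]), 'eef_pos': array([0.27184089, 0.58988596, 0.21368497]), 'tool_rot': array([-3.14002411e+00, -1.11725025e-04,  2.70975011e+00]), 'ft_force': array([-0.45455535,  0.0688804 ,  0.13954247]), 'torque': array([ 0.00506883, -0.01383944, -0.02836945]), 'width': 0.0950239341265798}
```

View pics/a_scene.png

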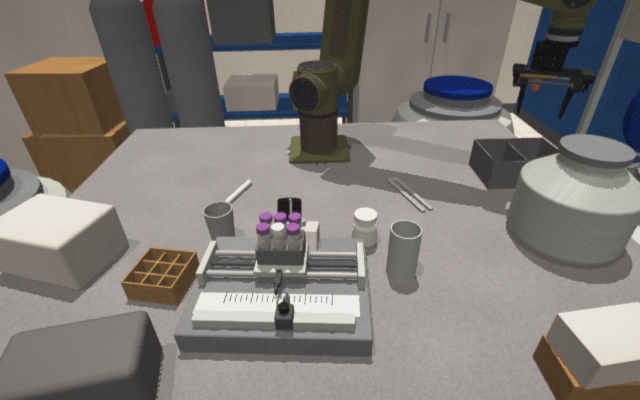

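View pics/a_side.png

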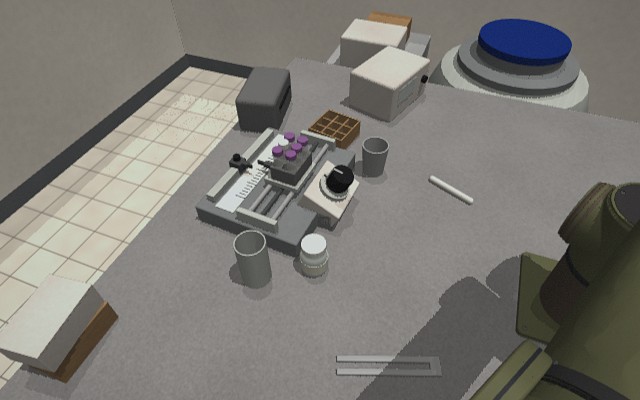

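View pics/a_wrist.png

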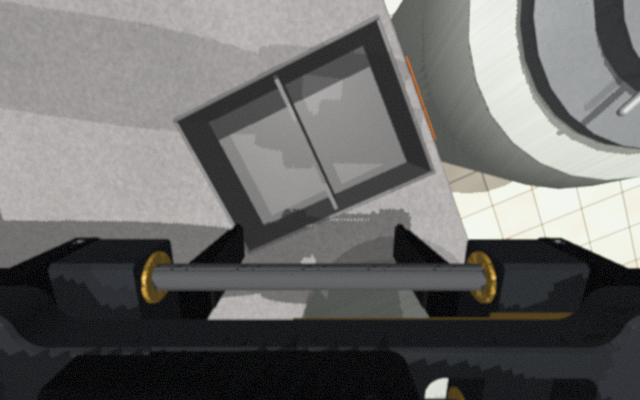

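The scene view shows the stand at about (280,290), with the index clamp at (284,310) and the carriage pointer at about (278,285). The side view shows the knob at (340,178). I'll zoom in on both.

```bash
python3 - <<'E'
import cv2
a=cv2.imread("pics/a_scene.png"); b=cv2.imread("pics/a_side.png")
cv2.imwrite("pics/b_scene.png",cv2.resize(a[180:360,170:430],None,fx=3,fy=3,interpolation=cv2.INTER_CUBIC))
cv2.imwrite("pics/b_side.png",cv2.resize(b[110:300,190:400],None,fx=3.1,fy=3.1,interpolation=cv2.INTER_CUBIC))
E
```

```text
(no output)
```

View pics/b_scene.png

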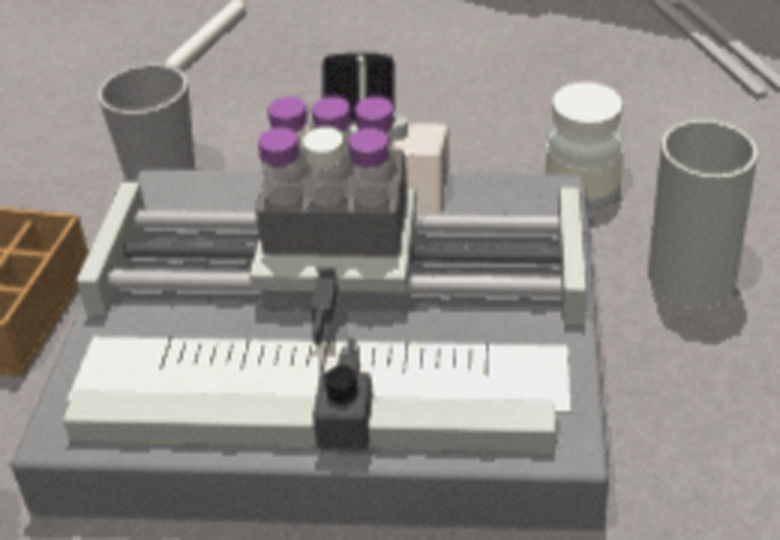

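View pics/b_side.png

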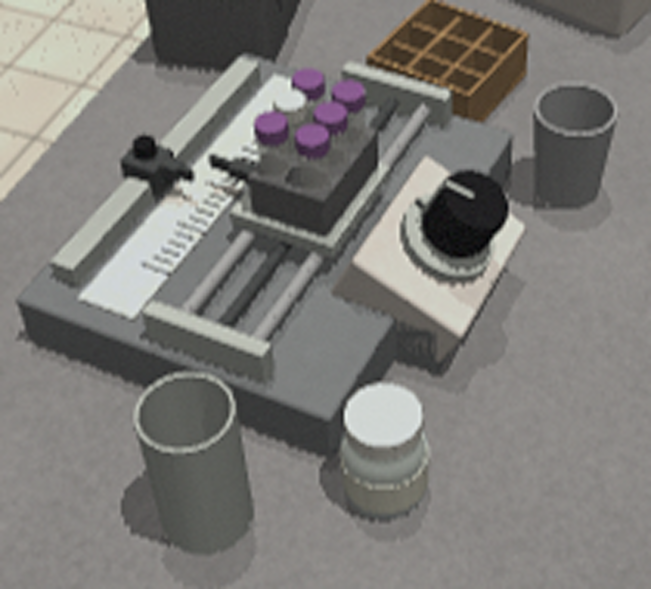

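```bash
cat > h.py <<'E'
import numpy as np, cv2
from scipy.spatial.transform import Rotation as Ro
from workcell import arm, optics
C={}
def cam(n,d=None):
    d=d or optics.get_image(n); C[n]=d; return d
def ray(d,uv):
    p=np.linalg.inv(d["mtx"])@[uv[0],uv[1],1.]
    v=Ro.from_euler("xyz",d["orientation"]).as_matrix()@p
    return np.array(d["eye"]),v/np.linalg.norm(v)
def onz(d,uv,z):
    e,v=ray(d,uv); return e+v*(z-e[2])/v[2]
def tri(r1,r2):
    (a,u),(b,v)=r1,r2
    s,t=np.linalg.lstsq(np.c_[u,-v],b-a,rcond=None)[0]
    p,q=a+s*u,b+t*v; return (p+q)/2,np.linalg.norm(p-q)
def proj(d,P):
    R=Ro.from_euler("xyz",d["orientation"]).as_matrix()
    p=d["mtx"]@(R.T@(np.array(P)-d["eye"])); return p[:2]/p[2]
E
python3 - <<'E'
from h import *
import pickle
s=cam("scene"); d=cam("side"); pickle.dump((s,d),open("c0.pkl","wb"))
S=lambda x,y:(170+x/3,180+y/3)
D=lambda x,y:(190+x/3.1,110+y/3.1)
for n,p in dict(bl=(22,465),br=(607,470),fr=(582,178),fl=(138,172)).items(): print(n,onz(s,S(*p),.05))
for n,p in dict(bl2=(22,303),fl2=(328,412),fr2=(512,132)).items(): print(n,onz(d,D(*p),.05))
print("ctip",onz(s,S(320,345),.078),"itip",onz(s,S(350,345),.078))
print("ctip",onz(d,D(214,160),.078),"itip",onz(d,D(190,173),.078))
print("knobtop", tri(ray(s,S(358,75)),ray(d,D(472,190))))
for n,p in dict(jar=(385,410)).items(): print(n,onz(d,D(*p),.085))
print("beak",onz(d,D(575,105),.09),"can",onz(d,D(187,412),.12))
E
```

```text
bl [ 0.8156761 -0.2550446  0.05     ]
br [0.83204998 0.07370144 0.05      ]
fr [0.57639642 0.09056369 0.05      ]
fl [ 0.55332911 -0.2444799   0.05      ]
bl2 [0.82760793 0.07647541 0.05      ]
fl2 [0.57166836 0.08757161 0.05      ]
fr2 [ 0.54591826 -0.24276071  0.05      ]
ctip [ 0.75903212 -0.08887945  0.078     ] itip [ 0.75979071 -0.07101381  0.078     ]
ctip [ 0.74964905 -0.09228402  0.078     ] itip [ 0.7603156  -0.07155859  0.078     ]
knobtop (array([ 0.53035957, -0.07853518,  0.12281141]), np.float64(0.012716302765895504))
jar [0.52461314 0.09619011 0.085     ]
beak [ 0.49529676 -0.24819563  0.09      ] can [0.62921397 0.16671736 0.12      ]
```

```bash
python3 - <<'E'
from h import *
import pickle
s,d=pickle.load(open("c0.pkl","rb"))
def blob(im,box,th=45):
    x0,y0,x1,y1=box
    m=(im[y0:y1,x0:x1].max(2)<th).astype(np.uint8)
    n,l,st,c=cv2.connectedComponentsWithStats(m)
    i=1+st[1:,4].argmax(); cs,_=cv2.findContours((l==i).astype(np.uint8),0,2); 
    h=cv2.convexHull(max(cs,key=cv2.contourArea)); M=cv2.moments(h)
    return st[i][:4]+[x0,y0,0,0],(x0+M['m10']/M['m00'],y0+M['m01']/M['m00'])
bs,cs=blob(s["frame"],(272,192,306,218)); print(bs,cs)
bd,cd=blob(d["frame"],(322,160,358,200)); print(bd,cd)
yaw=-.058; X=np.array([np.cos(yaw),np.sin(yaw),0]);Y=np.array([-X[1],X[0],0]);Z=np.array([0,0,1.])
a=np.cos(np.radians(25))*Z-np.sin(np.radians(25))*X; 
def cyl(K,r=.026,L=.044):
    t=np.arange(0,6.28,.1); e=np.cross(a,Y)
    return np.array([K+sg*L/2*a+r*(np.cos(q)*Y+np.sin(q)*e) for q in t for sg in(-1,1)])
e0,v=ray(d,cd)
u=bs[0]+bs[2]/2-.5
# plane of scene column u
R=Ro.from_euler("xyz",s["orientation"]).as_matrix()
n=R@np.array([1,0,-(u-s["mtx"][0,2])/s["mtx"][0,0]])
K=e0+v*(n@(s["eye"]-e0))/(n@v); print("K",K)
for dz in(-.01,0,.01):
    Kz=K+v*dz/v[2]
    for nm,c in(("scene",s),("side",d)):
        p=np.array([proj(c,q) for q in cyl(Kz)]); print(Kz,nm,p.min(0),p.max(0))
O=np.array([.633,-.08,0]); print("stand frame",(K-O)@X,(K-O)@Y)
E
```

```text
[278 199  11  16] (283.3975903614458, 205.665327978581)
[326 165  28  28] (339.7225908372828, 178.84770932069512)
K [ 0.53577845 -0.08975617  0.09444213]
[ 0.53905082 -0.09963981  0.08444213] scene [267.03029317 208.0926186 ] [290.5405995  231.63874678]
[ 0.53905082 -0.09963981  0.08444213] side [325.98679821 164.46787278] [353.72259194 193.04928724]
[ 0.53577845 -0.08975617  0.09444213] scene [271.15137337 203.60994749] [294.68018321 226.98981242]
[ 0.53577845 -0.08975617  0.09444213] side [325.78226446 164.25038244] [353.93499036 193.26137081]
[ 0.53250608 -0.07987252  0.10444213] scene [275.2991938  199.09916426] [298.84625789 222.31013191]
[ 0.53250608 -0.07987252  0.10444213] side [325.57154738 164.02621212] [354.15393279 193.47988485]
stand frame -0.09649252967391536 -0.015375451132326178
```

```bash
python3 -m jog '[1.28,-3.335,0.2,1.075,-1,1.28,-3.335,0.2,1.075,-1,1.28,-3.335,0.2,1.075,-1,1.28,-3.335,0.2,1.075,-1,1.28,-3.335,0.2,1.075,-1,1.28,-3.335,0.2,1.075,-1,1.28,-3.335,0.2,1.075,-1,1.28,-3.335,0.2,1.075,-1,1.28,-3.335,0.2,1.075,-1,1.28,-3.335,0.2,1.075,-1]' 25
python3 -m jog '[1.28,-3.335,0.2,1.075,-1,1.28,-3.335,0.2,1.075,-1,1.28,-3.335,0.2,1.075,-1,1.28,-3.335,0.2,1.075,-1,1.28,-3.335,0.2,1.075,-1,1.28,-3.335,0.2,1.075,-1,1.28,-3.335,0.2,1.075,-1,1.28,-3.335,0.2,1.075,-1,1.28,-3.335,0.2,1.075,-1,1.28,-3.335,0.2,1.075,-1]'
python3 - <<'E'
from h import *
import pickle
w=cam("wrist"); pickle.dump(w,open("w1.pkl","wb")); cv2.imwrite("pics/c_wrist.png",w["frame"][:,:,::-1]); print(w["eye"],w["orientation"],arm.state()["eef_pos"],arm.state()["tool_rot"])
E
```

```text
time_s: 1.08
eef_pos: [0.4002, 0.2552, 0.2348]
tool_rot: [3.141, 0.0, 2.899]
ft_force: [0.8, -0.4, -0.2]
width: 0.0949
time_s: 1.92
eef_pos: [0.5283, -0.0785, 0.2548]
tool_rot: [3.142, 0.0, 3.086]
ft_force: [0.0, 0.2, 0.2]
width: 0.0951
[ 0.45727033 -0.07551472  0.42393305] [2.88920608e+00 2.69309978e-04 1.51408105e+00] [ 0.53002299 -0.08363113  0.25509207] [-3.13714644e+00  2.10163336e-03  3.08248420e+00]
```

View pics/c_wrist.png

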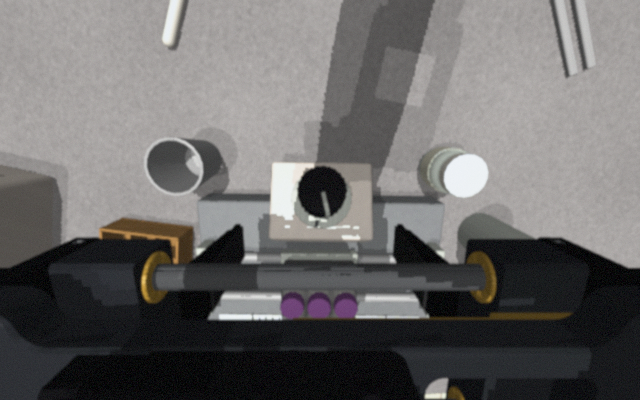

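The wrist view shows the knob at (322,190) on the white console (272–372, 163–240), and the light line runs to about (327,215). Next I'll fix the knob position from this view.

```bash
python3 - <<'E'
from h import *
import pickle
w=pickle.load(open("w1.pkl","rb"))
im=w["frame"]; cv2.imwrite("pics/c2.png",cv2.resize(im[150:260,240:400,::-1],None,fx=5,fy=5,interpolation=cv2.INTER_CUBIC))
m=(im[160:225,290:355].max(2)<45).astype(np.uint8)
cs,_=cv2.findContours(m,0,2);c=cv2.convexHull(max(cs,key=cv2.contourArea)); M=cv2.moments(c); c0=(290+M['m10']/M['m00'],160+M['m01']/M['m00']); print(c0,cv2.boundingRect(c))
print(onz(w,c0,.107))
s,d=pickle.load(open("c0.pkl","rb"))
print(tri(ray(w,c0),ray(d,(339.72,178.85))))
print(arm.state()["eef_pos"],arm.state()["tool_rot"])
E
```

```text
(321.69467631237245, 191.25143758115377) (9, 7, 47, 50)
[ 0.52753469 -0.07587306  0.107     ]
(array([ 0.52917774, -0.07567121,  0.10847073]), np.float64(0.0038657632242387074))
[ 0.53002299 -0.08363113  0.25509207] [-3.13714644e+00  2.10163336e-03  3.08248420e+00]
```

View pics/c2.png

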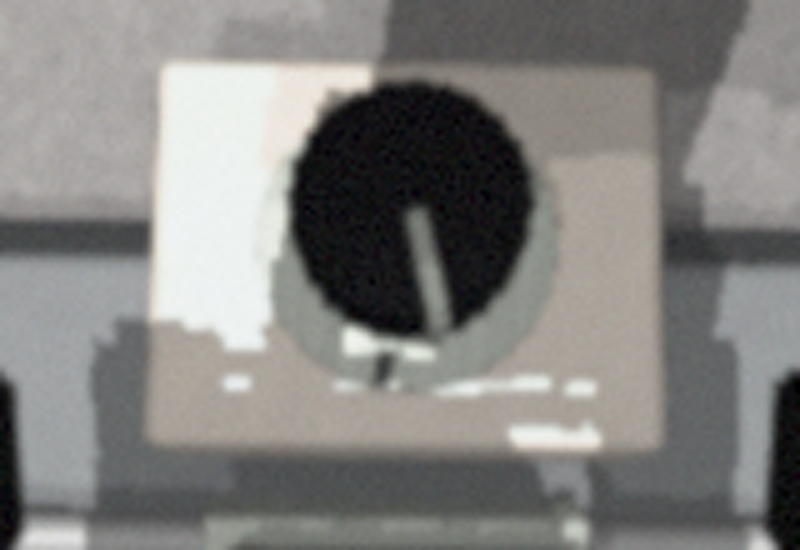

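The knob line stands about 12° CCW of the stand's x, and the collar mark about 20° CW of it, so the slack is mostly taken up CCW already. I'll descend around the knob with the jaws yawed −30°.

```bash
python3 -m jog '[0,0,-2,-5,-1,0,0,-2,-5,-1,0,0,-2,-5,-1,0,0,-2,-5,-1,0,0,-2,-5,-1,0,0,-2,-5,-1,-0.2,0.1,-1.8,0,-1,0,0,-1,0,-1,0,0,-1,0,-1,0,0,0,0,-1]' 20
python3 -m jog '[0,0,0,0,1,0,0,0,0,1,0,0,0,0,1,0,0,0,0,1,0,0,0,0,1,0,0,0,0,1,0,0,0,0,1,0,0,0,0,1,0,0,0,0,1,0,0,0,0,1]'
python3 - <<'E'
from h import *
s=cam("side"); 
cv2.imwrite("pics/d1.png",cv2.resize(s["frame"][100:260,230:420,::-1],None,fx=3.5,fy=3.5,interpolation=cv2.INTER_CUBIC)); st=arm.state(); print(st)
E
```

```text
time_s: 2.8
eef_pos: [0.5248, -0.0753, 0.0947]
tool_rot: [-3.141, -0.003, 2.562]
ft_force: [0.0, 1.0, 0.1]
width: 0.0952
time_s: 3.63
eef_pos: [0.5276, -0.0741, 0.0973]
tool_rot: [3.137, 0.002, 2.561]
ft_force: [4.0, 6.3, -1.2]
width: 0.0571
{'time_s': 3.6833, 'joint_pos': array([-0.24261561, -0.03316981,  2.01880129,  0.00457435,  1.15276416,
       -1.23478645]), 'joint_vel': array([ 3.68553379e-04, -2.30132083e-05,  3.82310698e-05, -7.02288257e-04,
       -2.61748155e-03,  1.21201795e-03]), 'tau': array([ -3.3105918 , -31.58815026, -31.98279977,  -1.75787933,
         0.89159232,   0.0855849 ]), 'eef_pos': array([ 0.52759159, -0.07409865,  0.09728219]), 'tool_rot': array([3.13658754e+00, 1.63422254e-03, 2.56111274e+00]), 'ft_force': array([ 3.92451693,  5.54191441, -0.28915423]), 'torque': array([ 1.08835374, -0.86736628,  0.0604199 ]), 'width': 0.05747743588288757}
```

View pics/d1.png

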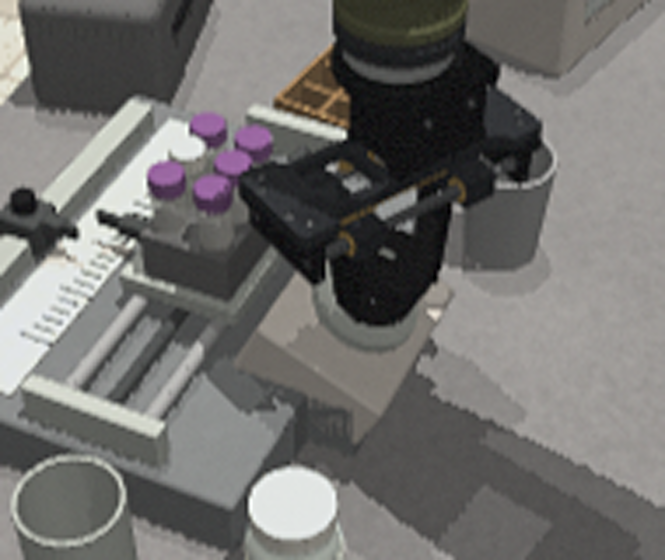

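The fingers hold the knob (57 mm at this yaw), and the carriage and tubes are untouched. Now I'll turn it 60° CCW.

```bash
python3 -m jog '[0,0,0,6,1,0,0,0,6,1,0,0,0,6,1,0,0,0,6,1,0,0,0,6,1,0,0,0,6,1,0,0,0,6,1,0,0,0,6,1,0,0,0,6,1,0,0,0,6,1]'
cat > look.py <<'E'
from h import *
import sys
n=sys.argv[1]
s=cam("side");c=cam("scene")
a=cv2.resize(s["frame"][120:220,230:380,::-1],None,fx=4,fy=4,interpolation=cv2.INTER_CUBIC)
b=cv2.resize(c["frame"][230:330,200:400,::-1],None,fx=3,fy=3,interpolation=cv2.INTER_CUBIC)[:200]
cv2.imwrite(f"pics/{n}.png",np.vstack([a,b]))
# pointer blades in the scene view (dark), on strip z=.078
st=arm.state(); print(st["eef_pos"].round(4),st["tool_rot"].round(3),st["ft_force"].round(1),st["width"].round(4),st["time_s"])
E
python3 look.py e1
```

```text
time_s: 4.52
eef_pos: [0.5266, -0.0769, 0.0978]
tool_rot: [-3.138, -0.0, -2.67]
ft_force: [-2.9, -1.9, 4.2]
width: 0.0572Traceback (most recent call last):
  File "look.py", line 9, in <module>
    st=arm.state(); print(st["eef_pos"].round(4),st["tool_rot"].round(3),st["ft_force"].round(1),st["width"].round(4),st["time_s"])
                                                                                                 ^^^^^^^^^^^^^^^^^
AttributeError: 'float' object has no attribute 'round'
```

View pics/e1.png

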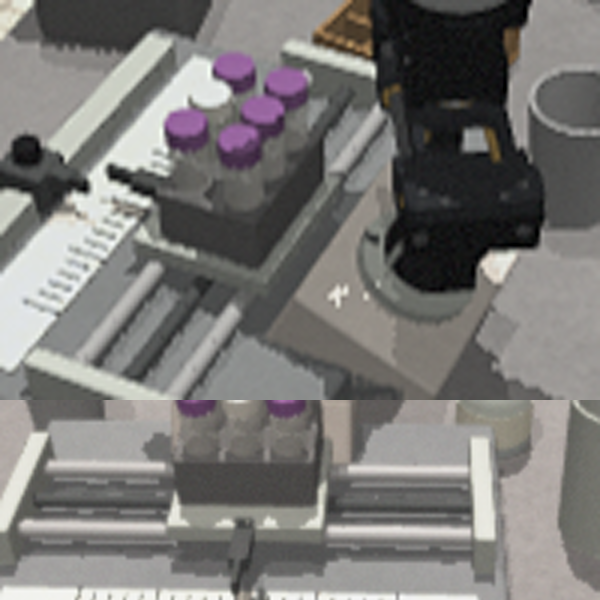

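```bash
sed -i 's/st\["width"\].round(4)/round(st["width"],4)/; s/a=cv2.*/a=None/; s/^b=.*/b=cv2.resize(c["frame"][270:320,255:315,::-1],None,fx=10,fy=10,interpolation=cv2.INTER_CUBIC)/; s/np.vstack(\[a,b\])/b/' look.py
python3 -m jog '[0,0,0,0,-0.5,0,0,0,0,-0.5,0,0,0,-6,-0.5,0,0,0,-7,-0.5,0,0,0,-7,-0.5,0,0,0,-7,-0.5,0,0,0,-7,-0.5,0,0,0,-7,-0.5,0,0,0,-7,-0.5,0,0,0,-7,-0.5]'
python3 -m jog '[0,0,0,-5,-0.5,0,0,0,0,1,0,0,0,0,1,0,0,0,0,1,0,0,0,0,1,0,0,0,0,1,0,0,0,0,1,0,0,0,0,1,0,0,0,0,1,0,0,0,0,1]'
python3 look.py f1
```

```text
time_s: 5.45
eef_pos: [0.5257, -0.0753, 0.0961]
tool_rot: [3.141, -0.001, 2.642]
ft_force: [0.0, 0.4, -0.8]
width: 0.0713
time_s: 6.28
eef_pos: [0.5271, -0.0738, 0.0963]
tool_rot: [3.137, 0.0, 2.563]
ft_force: [4.7, 5.7, -3.2]
width: 0.0574
[ 0.5271 -0.0738  0.0963] [3.137 0.    2.563] [ 4.4  5.5 -3.4] 0.0575 6.3833
```

View pics/f1.png

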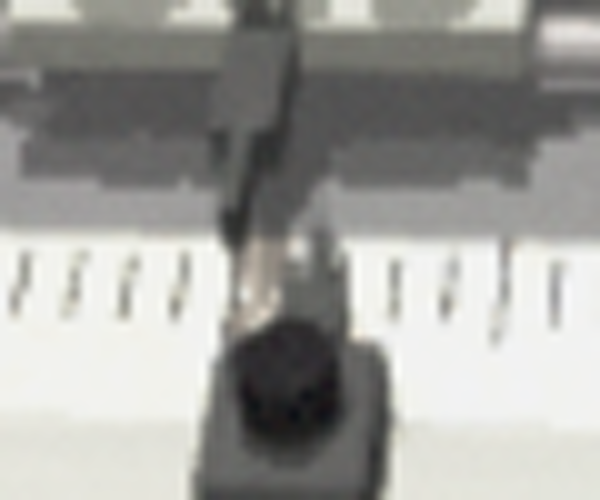

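```bash
python3 - <<'E'
from h import *
import pickle
s0,d0=pickle.load(open("c0.pkl","rb"))
s=cam("scene");d=cam("side")
z=lambda im,x,y,w,h,f: cv2.resize(im[y:y+h,x:x+w,::-1],None,fx=f,fy=f,interpolation=cv2.INTER_CUBIC)
cv2.imwrite("pics/g1.png",np.vstack([np.hstack([z(s0["frame"],262,280,40,30,9),z(s["frame"],262,280,40,30,9)]),np.hstack([z(d0["frame"],225,145,60,45,6),z(d["frame"],225,145,60,45,6)])]))
E
```

```text
(no output)
```

View pics/g1.png

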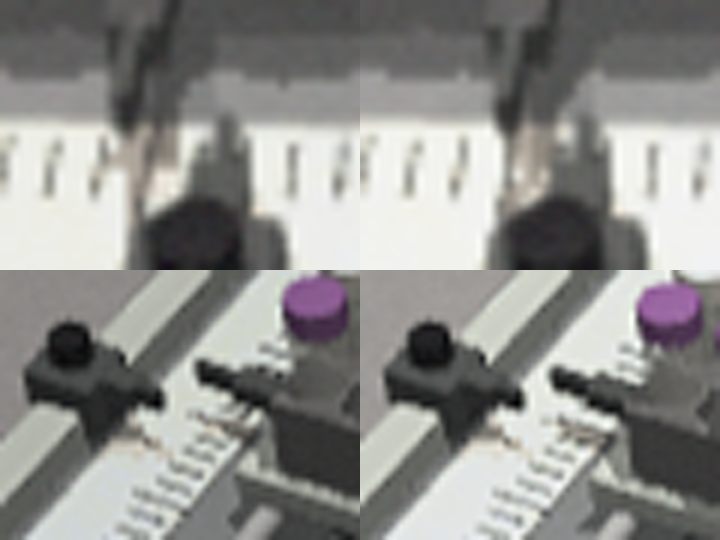

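Side view: the carriage tip moved about 4 mm towards the index, less than a full stroke should give, so some was taken by slack. I'll do the second stroke and measure.

```bash
python3 -m jog '[0,0,0,6,1,0,0,0,6,1,0,0,0,6,1,0,0,0,6,1,0,0,0,6,1,0,0,0,6,1,0,0,0,6,1,0,0,0,6,1,0,0,0,6,1,0,0,0,6,1]'
cat > tips.py <<'E'
from h import *
import sys
n=sys.argv[1]
s=cam("scene");d=cam("side")
z=lambda im,x,y,w,h,f: cv2.resize(im[y:y+h,x:x+w,::-1],None,fx=f,fy=f,interpolation=cv2.INTER_CUBIC)
cv2.imwrite(f"pics/{n}.png",np.hstack([z(s["frame"],262,280,40,45,10),np.vstack([z(d["frame"],225,145,50,28,8),z(d["frame"],310,150,50,28,8)[:226]])]))
# carriage tip: pale block is hard; purple caps' centroid as a motion gauge (side)
f=d["frame"].astype(int); m=((f[:,:,0]-f[:,:,1]>35)&(f[:,:,2]-f[:,:,1]>35)).astype(np.uint8)
f=s["frame"].astype(int); m2=((f[:,:,0]-f[:,:,1]>35)&(f[:,:,2]-f[:,:,1]>35)).astype(np.uint8)
M=cv2.moments(m2[205:250,240:320],True); print("caps scene u",240+M['m10']/M['m00'],"n",M['m00'])
st=arm.state(); print(st["eef_pos"].round(4),st["tool_rot"].round(3),st["ft_force"].round(1),round(st["width"],4),st["time_s"])
E
python3 tips.py g2; python3 - <<'E'
import pickle;from h import *
s0,_=pickle.load(open("c0.pkl","rb")); f=s0["frame"].astype(int); m2=((f[:,:,0]-f[:,:,1]>35)&(f[:,:,2]-f[:,:,1]>35)).astype(np.uint8)
M=cv2.moments(m2[205:250,240:320],True); print("caps0 scene u",240+M['m10']/M['m00'],M['m00'])
E
```

```text
time_s: 7.32
eef_pos: [0.5259, -0.0773, 0.0973]
tool_rot: [-3.138, -0.002, -2.669]
ft_force: [-5.5, -3.3, 6.7]
width: 0.0571
caps0 scene u 278.87469879518073 415.0Traceback (most recent call last):
  File "tips.py", line 6, in <module>
    cv2.imwrite(f"pics/{n}.png",np.hstack([z(s["frame"],262,280,40,45,10),np.vstack([z(d["frame"],225,145,50,28,8),z(d["frame"],310,150,50,28,8)[:226]])]))
                                ~~~~~~~~~^^^^^^^^^^^^^^^^^^^^^^^^^^^^^^^^^^^^^^^^^^^^^^^^^^^^^^^^^^^^^^^^^^^^^^^^^^^^^^^^^^^^^^^^^^^^^^^^^^^^^^^^^^^^^^^^^
    return _nx.concatenate(arrs, 1, dtype=dtype, casting=casting)
           ~~~~~~~~~~~~~~~^^^^^^^^^^^^^^^^^^^^^^^^^^^^^^^^^^^^^^^
ValueError: all the input array dimensions except for the concatenation axis must match exactly, but along dimension 0, the array at index 0 has size 450 and the array at index 1 has size 448
```

```bash
sed -i 's/z(s\["frame"\],262,280,40,45,10)/z(s["frame"],262,280,40,45,10)[:448]/; s/\[:226\]//' tips.py; python3 tips.py g2
```

```text
caps scene u 284.44110854503464 n 433.0
[ 0.5257 -0.0772  0.0974] [-3.139e+00 -2.000e-03 -2.673e+00] [-4.7 -2.8  4.4] 0.0575 7.5167
```

View pics/g2.png

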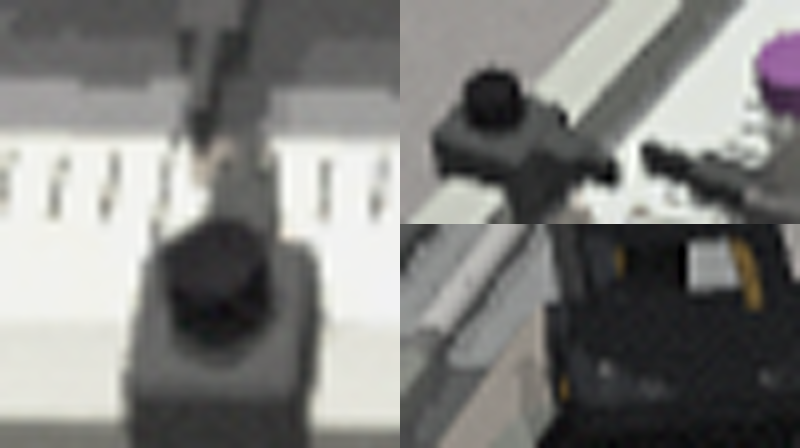

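The tips are now about 9–10 mm apart: in the side view, index (612,175) and carriage (645,155). The next stroke.

```bash

python3 -m jog '[0,0,0,0,-0.5,0,0,0,0,-0.5,0,0,0,-6,-0.5,0,0,0,-7,-0.5,0,0,0,-7,-0.5,0,0,0,-7,-0.5,0,0,0,-7,-0.5,0,0,0,-7,-0.5,0,0,0,-7,-0.5,0,0,0,-7,-0.5]'
python3 - <<'E'
from h import *
d=cam("side");s=cam("scene")
cv2.imwrite("pics/h1.png",np.hstack([cv2.resize(i[y:y+60,x:x+60,::-1],None,fx=6,fy=6,interpolation=cv2.INTER_CUBIC) for i,x,y in((d["frame"],305,150),(s["frame"],262,180))]))
E
python3 -m jog '[0,0,0,-5,-0.5,0,0,0,0,1,0,0,0,0,1,0,0,0,0,1,0,0,0,0,1,0,0,0,0,1,0,0,0,0,1,0,0,0,0,1,0,0,0,0,1,0,0,0,0,1]'
python3 tips.py h2
python3 -m jog '[0,0,0,6,1,0,0,0,6,1,0,0,0,6,1,0,0,0,6,1,0,0,0,6,1,0,0,0,6,1,0,0,0,6,1,0,0,0,6,1,0,0,0,6,1,0,0,0,6,1]'
python3 tips.py h3
```

```text
time_s: 8.35
eef_pos: [0.5259, -0.0753, 0.0963]
tool_rot: [3.141, -0.001, 2.644]
ft_force: [-0.4, -0.1, 0.6]
width: 0.0715
time_s: 9.28
eef_pos: [0.5272, -0.0738, 0.0965]
tool_rot: [3.137, 0.001, 2.564]
ft_force: [5.4, 5.3, -3.4]
width: 0.0575
caps scene u 284.28837209302327 n 430.0
[ 0.5272 -0.0738  0.0965] [3.137e+00 1.000e-03 2.564e+00] [ 5.   6.5 -1.9] 0.0572 9.3833
time_s: 10.22
eef_pos: [0.526, -0.0772, 0.0974]
tool_rot: [-3.138, -0.002, -2.667]
ft_force: [-5.9, -4.3, 6.6]
width: 0.0571
caps scene u 287.9675174013921 n 431.0
[ 0.5259 -0.0772  0.0975] [-3.139e+00 -2.000e-03 -2.669e+00] [-4.6 -2.6  5.3] 0.0571 10.3167
```

View pics/h1.png

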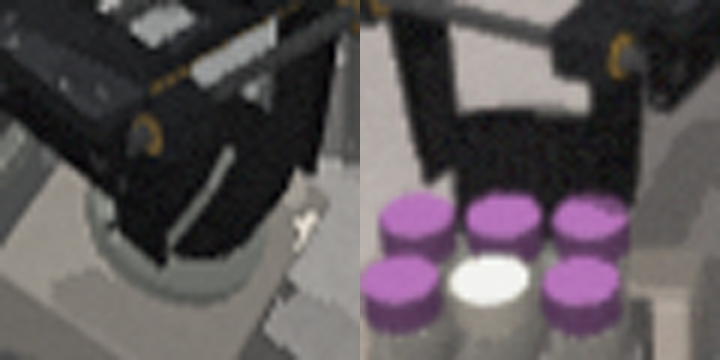

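View pics/h3.png

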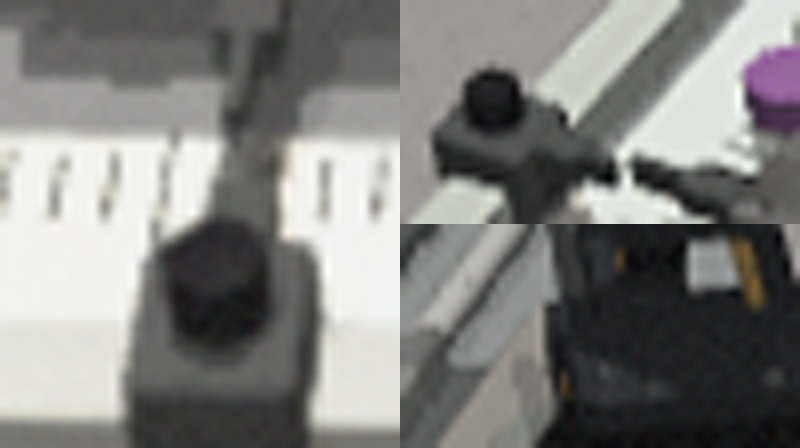

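```bash
python3 - <<'E'
from h import *
d=cam("side");s=cam("scene")
yaw=-.058;Y=np.array([.058,.998,0]);X=np.array([.998,-.058,0])
P=np.array([.760,-.0713,.078])
for n,c in(("scene",s),("side",d)):
    print(n,"index",proj(c,P),"car in line",proj(c,P-.004*X),"per10mm left",proj(c,P-.004*X+.01*Y)-proj(c,P-.004*X))
C=np.array([.64,-.09,.168]); print("caps per10mm",proj(s,C+.01*Y)-proj(s,C))
E
```

```text
scene index [286.49989809 295.09410478] car in line [286.74594811 293.40142528] per10mm left [5.56135709 0.06529038]
side index [251.35439935 165.90313775] car in line [252.75009951 166.35261365] per10mm left [-2.13200104  2.50702704]
caps per10mm [5.19819523 0.02400157]
```

```bash

python3 -m jog '[0,0,0,0,-0.5,0,0,0,0,-0.5,0,0,0,-6,-0.5,0,0,0,-7,-0.5,0,0,0,-7,-0.5,0,0,0,-7,-0.5,0,0,0,-7,-0.5,0,0,0,-7,-0.5,0,0,0,-7,-0.5,0,0,0,-7,-0.5]'
python3 -m jog '[0,0,0,-5,-0.5,0,0,0,0,1,0,0,0,0,1,0,0,0,0,1,0,0,0,0,1,0,0,0,0,1,0,0,0,0,1,0,0,0,0,1,0,0,0,0,1,0,0,0,0,1]'
python3 -m jog '[0,0,0,6,1,0,0,0,6,1,0,0,0,6,1,0,0,0,6,1,0,0,0,6,1,0,0,0,6,1,0,0,0,6,1,0,0,0,6,1,0,0,0,6,1,0,0,0,6,1]'
python3 tips.py i1
```

```text
time_s: 11.25
eef_pos: [0.5259, -0.0753, 0.0963]
tool_rot: [3.141, -0.001, 2.645]
ft_force: [0.2, 0.1, -0.4]
width: 0.0712
time_s: 12.08
eef_pos: [0.5272, -0.0738, 0.0964]
tool_rot: [3.137, 0.0, 2.564]
ft_force: [5.1, 4.7, -3.4]
width: 0.0578
time_s: 12.92
eef_pos: [0.526, -0.0772, 0.0974]
tool_rot: [-3.138, -0.002, -2.667]
ft_force: [-3.3, -3.6, 4.6]
width: 0.0569
caps scene u 291.2133027522936 n 436.0
[ 0.5259 -0.0771  0.0975] [-3.139e+00 -2.000e-03 -2.670e+00] [-4.9 -4.   5.5] 0.0572 13.0167
```

View pics/i1.png

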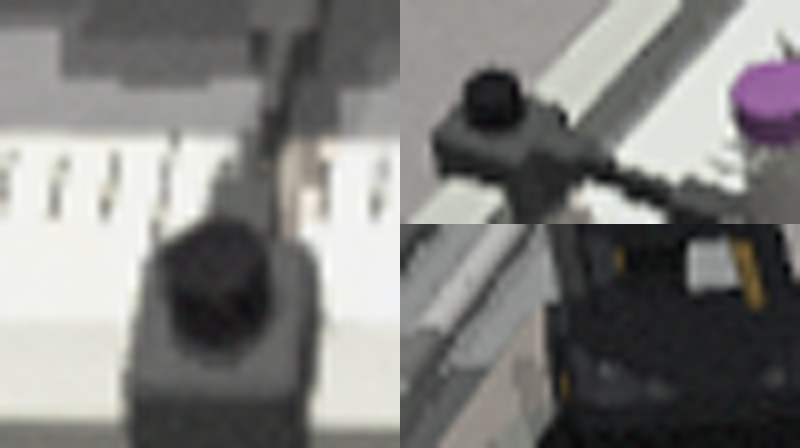

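The pointers are now close to in line, within about 3 mm. I'll do one more full stroke and then inspect the pointers from above with the wrist camera.

```bash

python3 -m jog '[0,0,0,0,-0.5,0,0,0,0,-0.5,0,0,0,-6,-0.5,0,0,0,-7,-0.5,0,0,0,-7,-0.5,0,0,0,-7,-0.5,0,0,0,-7,-0.5,0,0,0,-7,-0.5,0,0,0,-7,-0.5,0,0,0,-7,-0.5]'
python3 -m jog '[0,0,0,-5,-0.5,0,0,0,0,1,0,0,0,0,1,0,0,0,0,1,0,0,0,0,1,0,0,0,0,1,0,0,0,0,1,0,0,0,0,1,0,0,0,0,1,0,0,0,0,1]'
python3 -m jog '[0,0,0,6,1,0,0,0,6,1,0,0,0,6,1,0,0,0,6,1,0,0,0,6,1,0,0,0,6,1,0,0,0,6,1,0,0,0,6,1,0,0,0,6,1,0,0,0,6,1]'
python3 tips.py j1
```

```text
time_s: 13.85
eef_pos: [0.5259, -0.0753, 0.0963]
tool_rot: [3.141, -0.001, 2.644]
ft_force: [-0.3, -0.3, -0.9]
width: 0.0712
time_s: 14.68
eef_pos: [0.5272, -0.0738, 0.0964]
tool_rot: [3.137, 0.0, 2.564]
ft_force: [3.6, 6.0, -3.3]
width: 0.0574
time_s: 15.52
eef_pos: [0.5259, -0.0773, 0.0974]
tool_rot: [-3.138, -0.002, -2.668]
ft_force: [-5.6, -4.2, 6.2]
width: 0.057
caps scene u 294.8479262672811 n 434.0
[ 0.5258 -0.0772  0.0975] [-3.139e+00 -2.000e-03 -2.670e+00] [-4.8 -3.8  4. ] 0.0568 15.6167
```

View pics/j1.png

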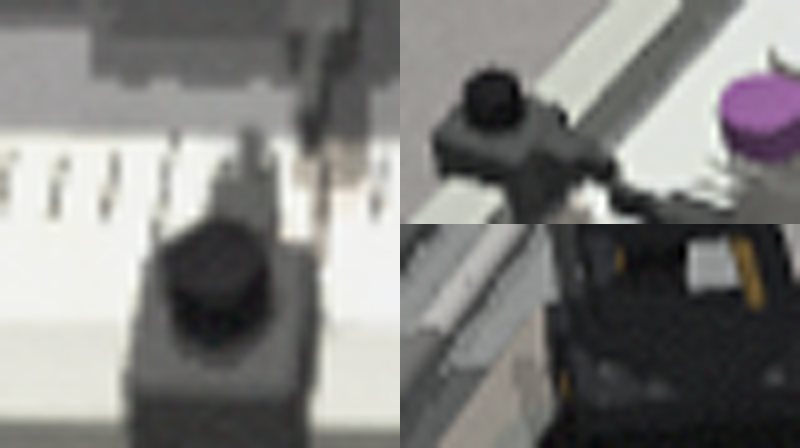

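The carriage tip is at (308,140) in the scene view against the index at about (250,135), so it is roughly 8–10 mm past. I'll release, lift and look from above.

```bash

python3 -m jog '[0,0,0,0,-0.5,0,0,0,0,-0.5,0,0,0.3,0,-0.5,0,0,3,-6,-0.5,0,0,3,-6,-0.5,0,0,3,-6,-0.5,4,0,0,-6,-0.5,4,0,0,-6,-0.5,4,0,0,0,-0.5,4,0,0,0,-0.5]'
python3 -m jog '[4,0,0,0,-0.5,4,0.3,0,0,-0.5,1,0,-1,0,-0.5,0,0,-3,0,-0.5,0,0,0,0,-0.5,0,0,0,0,-0.5,0,0,0,0,-0.5,0,0,0,0,-0.5,0,0,0,0,-0.5,0,0,0,0,-0.5]'
cat > wl.py <<'E'
from h import *
import sys,pickle
w=cam("wrist");pickle.dump(w,open(sys.argv[1]+".pkl","wb"));cv2.imwrite(f"pics/{sys.argv[1]}.png",w["frame"][:,:,::-1])
print(w["eye"],w["orientation"],arm.state()["eef_pos"],arm.state()["time_s"],arm.state()["ft_force"])
P=np.array([.760,-.0713,.078]);print(proj(w,P))
E
python3 wl.py k1
```

```text
time_s: 16.45
eef_pos: [0.6878, -0.0753, 0.1901]
tool_rot: [3.141, 0.001, 3.086]
ft_force: [-0.2, -0.9, -0.1]
width: 0.0712
time_s: 17.28
eef_pos: [0.7765, -0.0728, 0.1519]
tool_rot: [-3.141, 0.003, 3.085]
ft_force: [-0.0, 0.4, -0.2]
width: 0.0715
[ 0.70509228 -0.06971818  0.3208912 ] [2.88666567e+00 6.01725693e-04 1.51349222e+00] [ 0.77641269 -0.07279895  0.15150503] 17.3333 [-0.47258467  0.34400733 -0.78437   ]
[320.38839093 191.79350653]
```

View pics/k1.png

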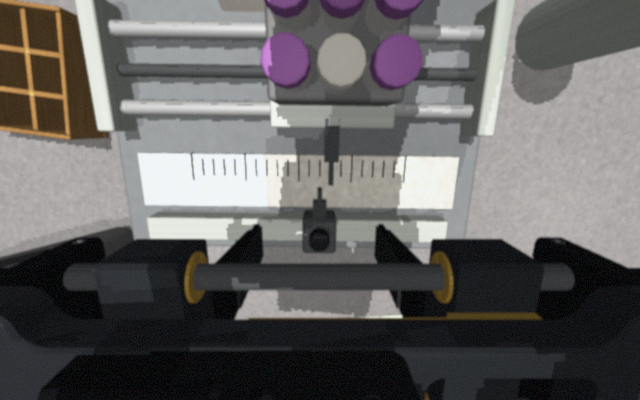

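Clear view from above: the carriage tip is at about (331,184) and the index tip at (320,189). Measuring the offset.

```bash
cat > gap.py <<'E'
from h import *
import sys,pickle
w=pickle.load(open(sys.argv[1]+".pkl","rb")); g=cv2.cvtColor(w["frame"],cv2.COLOR_RGB2GRAY).astype(float)
x0,x1=300,350
for v in range(160,204,2):
    r=g[v,x0:x1]; m=r<75
    if m.any(): wt=np.clip(90-r,0,None)*(cv2.dilate(m.astype(np.uint8)[None],np.ones((1,3)))[0]>0); print(v,m.sum(),round(x0+(wt*np.arange(len(r))).sum()/wt.sum(),2), end=" | ")
print()
Y=np.array([.058,.998,0])
def at(u,v): return onz(w,(u,v),.078)
print("px/mm",np.linalg.norm(at(321,188)-at(320,188))*1e3)
if len(sys.argv)>2:
    a=list(map(float,sys.argv[2:])); c,i=at(*a[:2]),at(*a[2:]); print("carriage left of index mm",(c-i)@Y*1e3,(c-i)*1e3)
p=at(320,155);q=at(320,205)
E
python3 gap.py k1 331.3 184 319.8 189
python3 - <<'E'
import cv2
i=cv2.imread("pics/k1.png"); cv2.imwrite("pics/k2.png",cv2.resize(i[140:220,270:370],None,fx=7,fy=7,interpolation=cv2.INTER_CUBIC))
E
```

```text
160 13 331.06 | 162 4 330.84 | 164 3 330.67 | 166 3 330.65 | 168 4 330.6 | 170 4 330.5 | 172 4 330.46 | 174 4 330.5 | 176 4 330.47 | 178 4 330.45 | 180 4 330.41 | 182 3 330.29 | 184 2 330.27 | 188 2 319.24 | 190 3 319.35 | 192 3 319.26 | 194 3 319.23 | 196 3 319.23 | 198 4 319.33 | 200 11 319.17 | 202 12 319.14 | 
px/mm 0.8659223795642976
carriage left of index mm 9.910418216660343 [-3.83549585 10.15318334  0.        ]
```

View pics/k2.png

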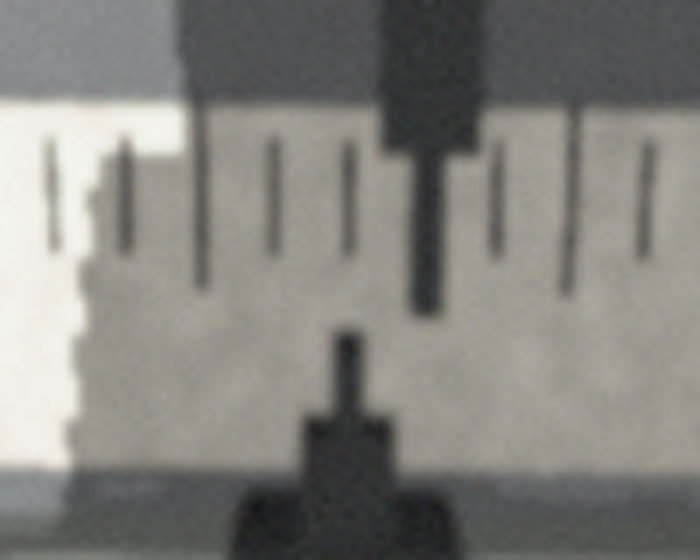

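The carriage is 9.4–9.9 mm past the index, which is good. I'll go back over the knob and check its lines on the way.

```bash

python3 -m jog '[0,0,2,0,-0.5,0,0,2,0,-0.5,-4,-0.3,0,0,-0.5,-4,0,0,0,-0.5,-4,0,0,0,-0.5,-4,0,0,0,-0.5,-4,0,0,0,-0.5,-4,0,0,0,-0.5,-1,0,0,0,-0.5,0,0,0,0,-0.5]'
cat > kn.py <<'E'
from h import *
import sys,pickle
w=cam("wrist");pickle.dump(w,open(sys.argv[1]+".pkl","wb"))
im=w["frame"];P=proj(w,[.526,-.0763,.12]).astype(int);print(P,arm.state()["eef_pos"],arm.state()["time_s"])
cv2.imwrite(f"pics/{sys.argv[1]}.png",cv2.resize(im[P[1]-50:P[1]+50,P[0]-60:P[0]+60,::-1],None,fx=6,fy=6,interpolation=cv2.INTER_CUBIC))
E
python3 kn.py l1
```

```text
time_s: 18.17
eef_pos: [0.524, -0.0756, 0.1902]
tool_rot: [-3.141, 0.001, 3.084]
ft_force: [0.5, -0.1, 0.6]
width: 0.0715
[319 213] [ 0.52591391 -0.07580689  0.19072767] 18.2167
```

View pics/l1.png

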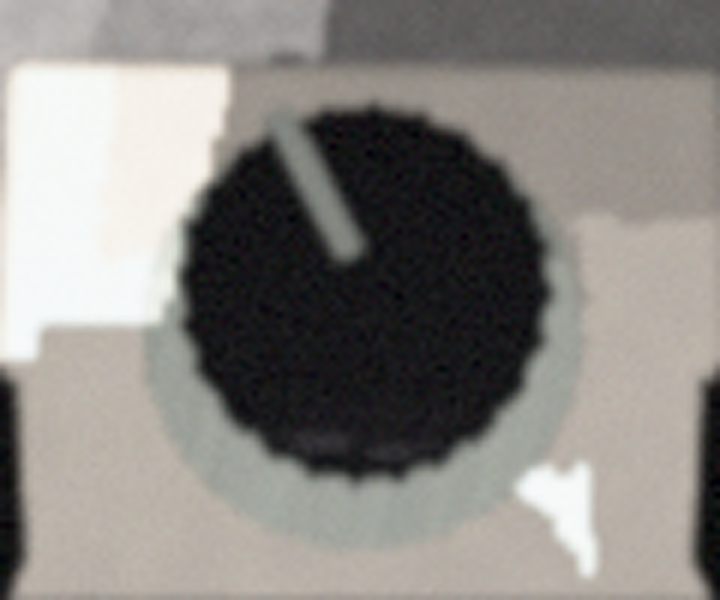

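The knob line points up-left, at about 206°, so the knob needs about 95° CW including slack. First CW stroke: descend at +30° and turn to −30°.

```bash

python3 -m jog '[0,0,-3,6,-0.5,0,0,-3,6,-0.5,0,0,-2,6,-0.5,0,0,-1.3,6,-0.5,0,0,0,6,-0.5,0,0,0,0,-0.5,0,0,0,0,1,0,0,0,0,1,0,0,0,0,1,0,0,0,0,1]'
python3 -m jog '[0,0,0,0,1,0,0,0,0,1,0,0,0,0,1,0,0,0,-6,1,0,0,0,-6,1,0,0,0,-6,1,0,0,0,-6,1,0,0,0,-6,1,0,0,0,-6,1,0,0,0,-6,1]'
python3 -m jog '[0,0,0,-6,1,0,0,0,-6,1,0,0,0,-6,1,0,0,0,0,1,0,0,0,0,-0.5,0,0,0,0,-0.5,0,0,0,0,-0.5,0,0,0,0,-0.5,0,0,0,0,-0.5,0,0,0,0,-0.5]'
python3 tips.py m1
python3 -m jog '[0,0,3,6,-0.5,0,0,3,6,-0.5,0,0,3.3,6,-0.5,0,0,0,6,-0.5,0,0,0,6,-0.5,0,0,0,0,-0.5,0,0,0,0,-0.5,0,0,0,0,-0.5,0,0,0,0,-0.5,0,0,0,0,-0.5]'
python3 kn.py m2
```

```text
time_s: 19.05
eef_pos: [0.5275, -0.0762, 0.0977]
tool_rot: [-3.139, 0.003, -2.676]
ft_force: [2.6, -0.7, -1.5]
width: 0.0578
time_s: 19.88
eef_pos: [0.5258, -0.074, 0.0973]
tool_rot: [3.138, -0.002, 2.871]
ft_force: [-0.4, 3.4, 5.2]
width: 0.0533
time_s: 20.72
eef_pos: [0.5257, -0.0758, 0.0963]
tool_rot: [-3.141, -0.001, 2.561]
ft_force: [-0.2, -0.9, -0.1]
width: 0.071
caps scene u 294.47113163972284 n 433.0
[ 0.5258 -0.0758  0.0964] [-3.141e+00 -1.000e-03  2.561e+00] [ 0.1 -0.5  0.3] 0.071 20.8167
time_s: 21.65
eef_pos: [0.5258, -0.0756, 0.1891]
tool_rot: [3.141, -0.001, 3.084]
ft_force: [-0.4, 0.6, -0.4]
width: 0.0713
[318 212] [ 0.52584421 -0.07565786  0.18919355] 21.7
```

View pics/m2.png

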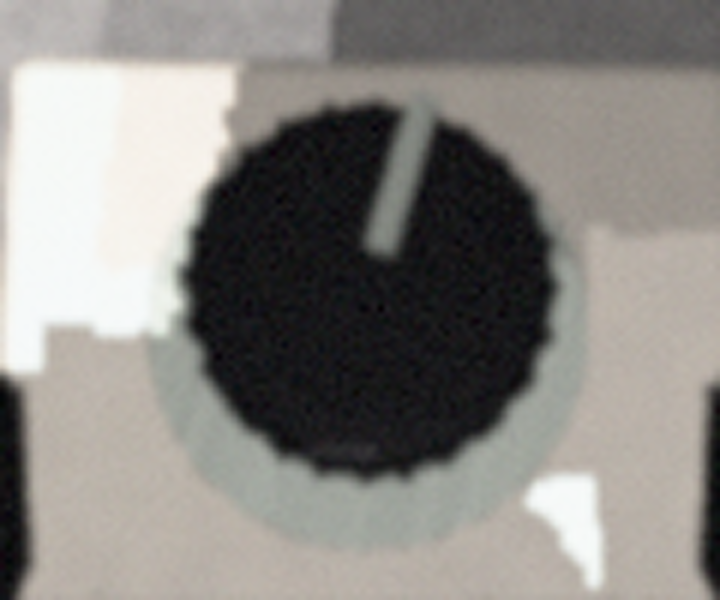

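The knob line is now at about 162°, so it turned 44° CW, just past the slack. Second CW stroke.

```bash

python3 -m jog '[0,0,-3,6,-0.5,0,0,-3,6,-0.5,0,0,-2,6,-0.5,0,0,-1.3,6,-0.5,0,0,0,6,-0.5,0,0,0,0,-0.5,0,0,0,0,1,0,0,0,0,1,0,0,0,0,1,0,0,0,0,1]'
python3 -m jog '[0,0,0,0,1,0,0,0,0,1,0,0,0,0,1,0,0,0,-6,1,0,0,0,-6,1,0,0,0,-6,1,0,0,0,-6,1,0,0,0,-6,1,0,0,0,-6,1,0,0,0,-6,1]'
python3 -m jog '[0,0,0,-6,1,0,0,0,-6,1,0,0,0,-6,1,0,0,0,0,1,0,0,0,0,-0.5,0,0,0,0,-0.5,0,0,0,0,-0.5,0,0,0,0,-0.5,0,0,0,0,-0.5,0,0,0,0,-0.5]'
python3 tips.py n1
python3 -m jog '[0,0,3,6,-0.5,0,0,3,6,-0.5,0,0,3.3,6,-0.5,0,0,0,6,-0.5,0,0,0,6,-0.5,0,0,0,0,-0.5,0,0,0,0,-0.5,0,0,0,0,-0.5,0,0,0,0,-0.5,0,0,0,0,-0.5]'
python3 kn.py n2
```

```text
time_s: 22.53
eef_pos: [0.527, -0.0764, 0.0975]
tool_rot: [-3.139, 0.002, -2.676]
ft_force: [1.5, -2.0, -1.2]
width: 0.0577
time_s: 23.37
eef_pos: [0.526, -0.074, 0.0971]
tool_rot: [3.138, -0.002, 2.871]
ft_force: [0.5, 1.3, 2.6]
width: 0.0531
time_s: 24.2
eef_pos: [0.5258, -0.0757, 0.0963]
tool_rot: [-3.141, -0.001, 2.561]
ft_force: [-0.4, -0.5, -0.8]
width: 0.0712
caps scene u 290.8784403669725 n 436.0
[ 0.5259 -0.0757  0.0965] [-3.141 -0.     2.561] [-0.1 -0.9  1.3] 0.0712 24.3
time_s: 25.13
eef_pos: [0.5258, -0.0756, 0.1891]
tool_rot: [3.141, -0.001, 3.084]
ft_force: [0.2, 0.4, 0.5]
width: 0.0717
[318 212] [ 0.52584616 -0.07564124  0.18917314] 25.1833
```

View pics/n2.png

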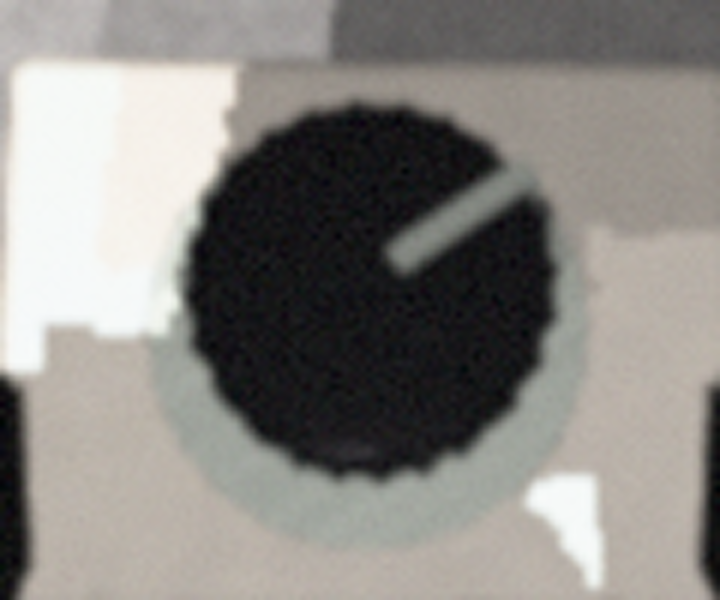

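The carriage has moved 7.6 mm back and the line is now at 124°. About 2 mm remain, so I'll check the pointers from above.

```bash

python3 -m jog '[4,0,0,0,-0.5,4,0,0,0,-0.5,4,0,0,0,-0.5,4,0,0,0,-0.5,4,0,0,0,-0.5,4,0.3,0,0,-0.5,1,0,-1,0,-0.5,0,0,-3,0,-0.5,0,0,0,0,-0.5,0,0,0,0,-0.5]'
python3 -m jog '[0,0,0,0,-0.5,0,0,0,0,-0.5,0,0,0,0,-0.5,0,0,0,0,-0.5,0,0,0,0,-0.5,0,0,0,0,-0.5,0,0,0,0,-0.5,0,0,0,0,-0.5,0,0,0,0,-0.5,0,0,0,0,-0.5]'
python3 wl.py o1; python3 gap.py o1
python3 - <<'E'
import cv2
i=cv2.imread("pics/o1.png"); cv2.imwrite("pics/o2.png",cv2.resize(i[140:220,270:370],None,fx=7,fy=7,interpolation=cv2.INTER_CUBIC))
E
```

```text
time_s: 26.02
eef_pos: [0.7742, -0.0724, 0.1459]
tool_rot: [3.141, -0.007, 3.085]
ft_force: [0.4, -0.0, 0.9]
width: 0.0713
time_s: 26.85
eef_pos: [0.776, -0.0726, 0.1496]
tool_rot: [3.142, -0.0, 3.085]
ft_force: [-0.2, 0.7, 0.1]
width: 0.0715
[ 0.70507392 -0.06962407  0.31871105] [2.88972162e+00 3.24306432e-04 1.51352514e+00] [ 0.77600892 -0.07268807  0.1495307 ] 26.9 [-0.25652854  0.58321389  0.4010298 ]
[320.21606279 193.25466022]
160 13 321.63 | 162 11 321.3 | 164 3 321.24 | 166 3 321.23 | 168 3 321.2 | 170 3 321.01 | 172 3 321.0 | 174 3 321.05 | 176 3 320.97 | 178 3 321.03 | 180 3 321.13 | 182 3 321.06 | 184 3 321.0 | 190 3 319.06 | 192 3 319.06 | 194 3 319.03 | 196 3 319.08 | 198 3 319.0 | 200 3 319.04 | 202 12 319.09 | 
px/mm 0.8576011854246373
```

View pics/o2.png

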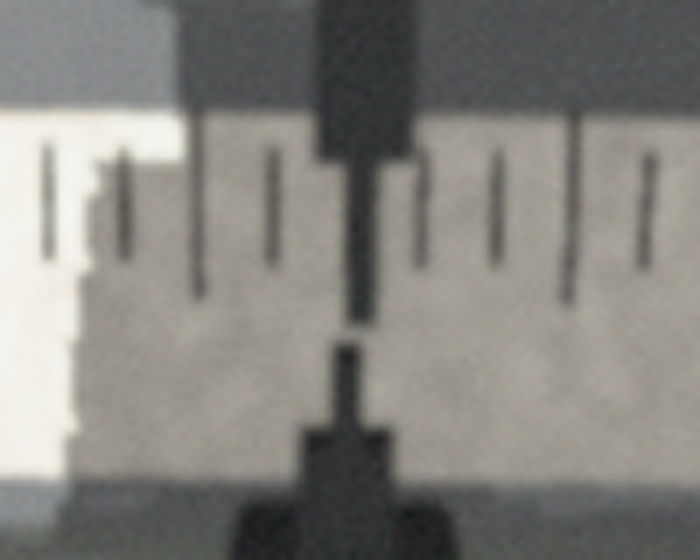

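1.65 mm remain (321.0 against 319.05 px), which needs about 9–10° of knob. I'll grip near neutral yaw and turn in small steps, watching the caps in the scene view (target u ≈ 290.0).

```bash

python3 -m jog '[0,0,2,0,-0.5,0,0,2,0,-0.5,-4,-0.3,0,0,-0.5,-4,0,0,0,-0.5,-4,0,0,0,-0.5,-4,0,0,0,-0.5,-4,0,0,0,-0.5,-4,0,0,0,-0.5,-1,0,0,4,-0.5,0,0,0,4,-0.5]'
python3 -m jog '[0,0,-3,0,-0.5,0,0,-3,0,-0.5,0,0,-2,0,-0.5,0,0,-1.3,0,-0.5,0,0,0,0,-0.5,0,0,0,0,1,0,0,0,0,1,0,0,0,0,1,0,0,0,0,1,0,0,0,0,1]'
python3 tips.py p1
python3 -m jog '[0,0,0,0,1,0,0,0,0,1,0,0,0,0,1,0,0,0,-2,1,0,0,0,-2,1,0,0,0,-2,1,0,0,0,-2,1,0,0,0,-2,1,0,0,0,0,1,0,0,0,0,1]'
python3 tips.py p2
```

```text
time_s: 27.73
eef_pos: [0.5231, -0.0754, 0.1894]
tool_rot: [3.142, -0.001, -3.056]
ft_force: [0.3, -0.3, 0.1]
width: 0.0716
time_s: 28.57
eef_pos: [0.5274, -0.0754, 0.0987]
tool_rot: [3.142, 0.003, -3.059]
ft_force: [-1.6, 3.7, 5.1]
width: 0.0529
caps scene u 291.06060606060606 n 429.0
[ 0.5273 -0.0754  0.0986] [-3.142e+00  3.000e-03 -3.059e+00] [-1.   4.1  6.3] 0.0527 28.6667
time_s: 29.5
eef_pos: [0.5275, -0.075, 0.0982]
tool_rot: [3.14, 0.003, 3.051]
ft_force: [1.7, 4.8, 4.9]
width: 0.0518
caps scene u 290.23708920187795 n 426.0
[ 0.5275 -0.075   0.0982] [3.140e+00 3.000e-03 3.051e+00] [1.  5.8 6.4] 0.0515 29.6
```

The caps moved −0.82 px, about 1.6 mm, which is nearly exact. I'll release, lift and check both the knob lines and the pointers.

```bash

python3 -m jog '[0,0,0,0,-0.5,0,0,0,0,-0.5,0,0,0,0,-0.5,0,0,0,0,-0.5,0,0,3,2,-0.5,0,0,3,0,-0.5,0,0,3.3,0,-0.5,0,0,0,0,-0.5,0,0,0,0,-0.5,0,0,0,0,-0.5]'
python3 kn.py q0
python3 -m jog '[4,0,0,0,-0.5,4,0,0,0,-0.5,4,0,0,0,-0.5,4,0,0,0,-0.5,4,0,0,0,-0.5,4,0.3,0,0,-0.5,1,0,-1,0,-0.5,0,0,-3,0,-0.5,0,0,0,0,-0.5,0,0,0,0,-0.5]'
python3 -m jog '[0,0,0,0,-0.5,0,0,0,0,-0.5,0,0,0,0,-0.5,0,0,0,0,-0.5,0,0,0,0,-0.5,0,0,0,0,-0.5,0,0,0,0,-0.5,0,0,0,0,-0.5,0,0,0,0,-0.5,0,0,0,0,-0.5]'
python3 wl.py q1; python3 gap.py q1
python3 - <<'E'
import cv2,numpy as np
i=cv2.imread("pics/q1.png"); a=cv2.resize(i[150:214,290:350],None,fx=6,fy=6,interpolation=cv2.INTER_CUBIC)
from h import *
d=cam("side");b=cv2.resize(d["frame"][145:209,305:371,::-1],None,fx=6,fy=6,interpolation=cv2.INTER_CUBIC)
cv2.imwrite("pics/q2.png",np.hstack([a,b]))
E
```

```text
time_s: 30.43
eef_pos: [0.5255, -0.0758, 0.1888]
tool_rot: [-3.141, -0.001, 3.085]
ft_force: [-0.6, -0.6, 0.3]
width: 0.0713
[319 212] [ 0.52498293 -0.07562369  0.1878233 ] 30.4833
time_s: 31.32
eef_pos: [0.7732, -0.0723, 0.1438]
tool_rot: [3.141, -0.01, 3.085]
ft_force: [-0.7, -0.1, 0.2]
width: 0.0714
time_s: 32.15
eef_pos: [0.776, -0.0727, 0.1496]
tool_rot: [3.142, -0.0, 3.085]
ft_force: [-0.3, 0.9, -0.8]
width: 0.0715
[ 0.70507379 -0.06962302  0.31873041] [2.88969167e+00 3.29128485e-04 1.51353294e+00] [ 0.77600977 -0.07271291  0.1495571 ] 32.2 [-0.21362249 -0.71259122  0.14713386]
[320.2155742  193.24130736]
160 13 320.24 | 162 8 320.45 | 164 3 320.24 | 166 3 320.15 | 168 3 320.23 | 170 3 320.02 | 172 3 320.12 | 174 3 320.07 | 176 3 320.05 | 178 3 320.03 | 180 3 319.99 | 182 3 319.96 | 184 3 320.03 | 190 3 319.13 | 192 3 319.03 | 194 3 319.05 | 196 3 319.06 | 198 3 319.0 | 200 3 319.11 | 202 12 319.08 | 
px/mm 0.8576754515832192
```

View pics/q0.png

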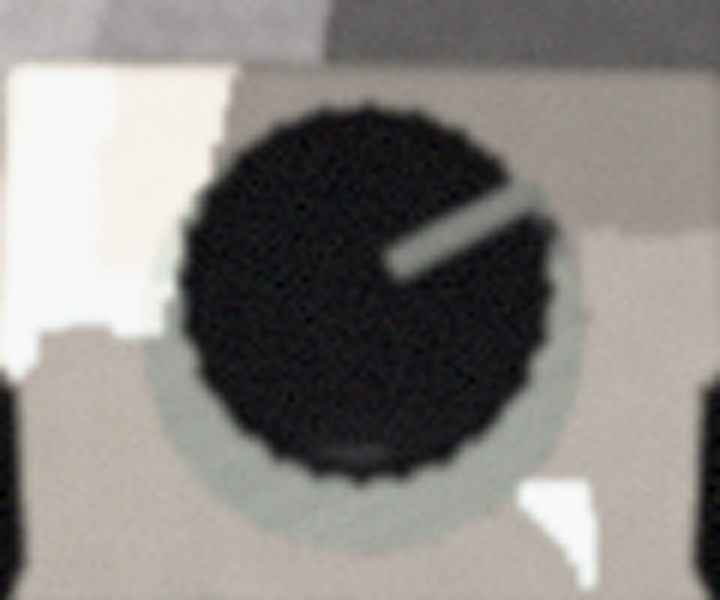

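View pics/q2.png

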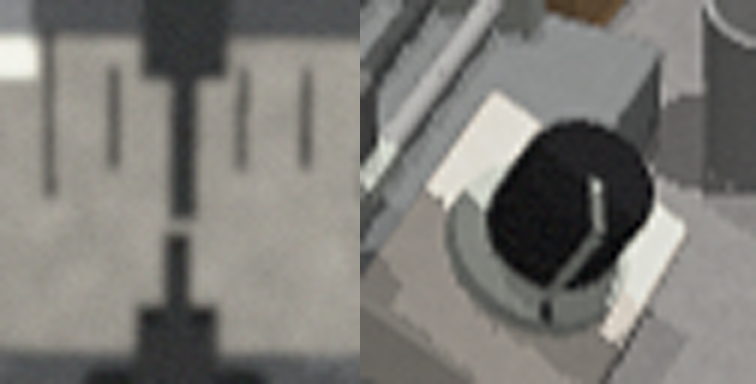

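0.75 mm of carriage travel remains. The knob line and collar mark look together in the side view (knob line end (555,290), collar mark (545,310)). I'll do one more small CW step: the last 10° of yaw gave 0.9 mm, so I'll use about 9°.

```bash

python3 -m jog '[0,0,2,0,-0.5,0,0,2,0,-0.5,-4,-0.3,0,0,-0.5,-4,0,0,0,-0.5,-4,0,0,0,-0.5,-4,0,0,0,-0.5,-4,0,0,0,-0.5,-4,0,0,0,-0.5,-1,0,0,4,-0.5,0,0,0,4,-0.5]'
python3 -m jog '[0,0,-3,0,-0.5,0,0,-3,0,-0.5,0,0,-2,0,-0.5,0,0,-1.3,0,-0.5,0,0,0,0,-0.5,0,0,0,0,1,0,0,0,0,1,0,0,0,0,1,0,0,0,0,1,0,0,0,0,1]'
python3 tips.py r1
python3 -m jog '[0,0,0,0,1,0,0,0,0,1,0,0,0,0,1,0,0,0,-2,1,0,0,0,-2,1,0,0,0,-2,1,0,0,0,-2,1,0,0,0,-1,1,0,0,0,0,1,0,0,0,0,1]'
python3 tips.py r2
python3 -m jog '[0,0,0,0,-0.5,0,0,0,0,-0.5,0,0,0,0,-0.5,0,0,0,0,-0.5,0,0,3,1,-0.5,0,0,3,0,-0.5,0,0,3.3,0,-0.5,0,0,0,0,-0.5,0,0,0,0,-0.5,0,0,0,0,-0.5]'
python3 -m jog '[4,0,0,0,-0.5,4,0,0,0,-0.5,4,0,0,0,-0.5,4,0,0,0,-0.5,4,0,0,0,-0.5,4,0.3,0,0,-0.5,1,0,-1,0,-0.5,0,0,-3,0,-0.5,0,0,0,0,-0.5,0,0,0,0,-0.5]'
python3 -m jog '[0,0,0,0,-0.5,0,0,0,0,-0.5,0,0,0,0,-0.5,0,0,0,0,-0.5,0,0,0,0,-0.5,0,0,0,0,-0.5,0,0,0,0,-0.5,0,0,0,0,-0.5,0,0,0,0,-0.5,0,0,0,0,-0.5]'
python3 wl.py s1; python3 gap.py s1
python3 - <<'E'
import cv2,numpy as np
i=cv2.imread("pics/s1.png"); a=cv2.resize(i[150:214,290:350],None,fx=6,fy=6,interpolation=cv2.INTER_CUBIC)
from h import *
d=cam("side");b=cv2.resize(d["frame"][145:209,305:371,::-1],None,fx=6,fy=6,interpolation=cv2.INTER_CUBIC)
cv2.imwrite("pics/s2.png",np.hstack([a,b])); import pickle; pickle.dump(d,open("sd.pkl","wb"))
E
```

```text
time_s: 33.08
eef_pos: [0.5231, -0.0754, 0.1894]
tool_rot: [3.142, -0.001, -3.056]
ft_force: [0.8, 0.3, 0.3]
width: 0.0712
time_s: 33.92
eef_pos: [0.5273, -0.0754, 0.0986]
tool_rot: [3.142, 0.003, -3.059]
ft_force: [-1.4, 4.6, 6.1]
width: 0.0529
caps scene u 290.2411347517731 n 423.0
[ 0.5273 -0.0754  0.0986] [-3.142e+00  3.000e-03 -3.059e+00] [-0.6  4.6  4.2] 0.053 34.0167
time_s: 34.85
eef_pos: [0.5275, -0.075, 0.0982]
tool_rot: [3.14, 0.003, 3.068]
ft_force: [1.0, 4.7, 5.7]
width: 0.0517
caps scene u 290.1873536299766 n 427.0
[ 0.5275 -0.075   0.0982] [3.140e+00 3.000e-03 3.068e+00] [1.5 5.8 6.2] 0.052 34.95
time_s: 35.78
eef_pos: [0.5255, -0.0758, 0.1888]
tool_rot: [-3.141, -0.001, 3.085]
ft_force: [0.6, -0.5, -0.6]
width: 0.0711
time_s: 36.62
eef_pos: [0.773, -0.0723, 0.1436]
tool_rot: [3.141, -0.01, 3.085]
ft_force: [0.4, 0.4, -0.6]
width: 0.0713
time_s: 37.45
eef_pos: [0.776, -0.0727, 0.1496]
tool_rot: [-3.142, -0.0, 3.085]
ft_force: [0.2, -0.2, -0.2]
width: 0.0713
[ 0.70507418 -0.06962248  0.31873173] [2.88968862e+00 3.29367274e-04 1.51353376e+00] [ 0.77601079 -0.07268205  0.14954513] 37.5 [ 0.63519622 -0.27599852 -0.61773868]
[320.2149226  193.23968044]
160 13 319.25 | 162 8 319.99 | 164 3 319.14 | 166 3 319.17 | 168 3 319.08 | 170 3 318.98 | 172 3 319.06 | 174 3 318.97 | 176 3 319.03 | 178 3 319.03 | 180 3 319.01 | 182 3 319.01 | 184 3 319.01 | 190 3 319.04 | 192 3 319.02 | 194 3 318.99 | 196 3 319.06 | 198 3 319.01 | 200 3 319.02 | 202 13 318.91 | 
px/mm 0.8576807289418249
```

View pics/s2.png

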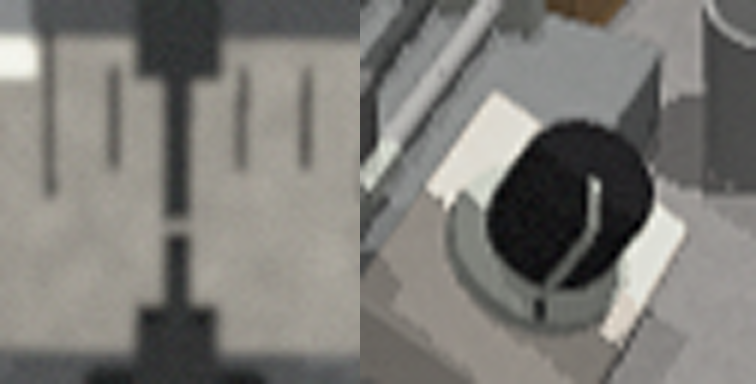

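The pointers are in line, both at u = 319.0. I'll check the knob and collar angles numerically from the side view.

```bash
python3 - <<'E'
from h import *
import pickle
d=pickle.load(open("sd.pkl","rb"))
yaw=-.058;X=np.array([np.cos(yaw),np.sin(yaw),0]);Y=np.array([-X[1],X[0],0]);Z=np.array([0,0,1.])
t=np.radians(25);a=np.cos(t)*Z-np.sin(t)*X;ex=np.cos(t)*X+np.sin(t)*Z
K=np.array([.530,-.0765,.108]);F=K-.038*a
def ang(z,h):
    uv=(305+(z[0]-360)/6,145+z[1]/6); e,v=ray(d,uv); p=e+v*((F+h*a-e)@a)/(v@a)-F; return np.degrees(np.arctan2(p@Y,p@ex)),np.hypot(p@Y,p@ex)
print("knob top rim (595,235)",ang((597,232),.060)," line inner",ang((594,180),.060)," collar mark",ang((540,303),.012),ang((540,314),.006))
print("knob axis",ang((555,200),.060))
for b in(85,95,100,105,110,115,140):
    q=np.radians(b);e=ex*np.cos(q)+Y*np.sin(q)
    P=lambda r,h:((proj(d,F+h*a+r*e)-[305,145])*6+[360,0]).round()
    print(b,"knob rim",P(.026,.060),"knob low",P(.026,.016),"collar rim",P(.037,.012))
E
```

```text
knob top rim (595,235) (np.float64(115.74628754551439), np.float64(0.02714058783752217))  line inner (np.float64(102.22217110906786), np.float64(0.003937678364453998))  collar mark (np.float64(112.40725862694462), np.float64(0.03002647560838142)) (np.float64(117.40502254864687), np.float64(0.030738561199750943))
knob axis (np.float64(71.90503185654666), np.float64(0.024321447408856608))
85 knob rim [564. 213.] knob low [516. 274.] collar rim [499. 297.]
95 knob rim [574. 220.] knob low [526. 281.] collar rim [513. 307.]
100 knob rim [579. 223.] knob low [531. 284.] collar rim [520. 311.]
105 knob rim [585. 225.] knob low [537. 286.] collar rim [528. 314.]
110 knob rim [591. 228.] knob low [542. 288.] collar rim [535. 317.]
115 knob rim [596. 229.] knob low [548. 290.] collar rim [543. 319.]
140 knob rim [623. 231.] knob low [574. 291.] collar rim [581. 321.]
```

Knob at about 112°, collar at about 113°, so the slack is taken up clockwise. I'll back the arm off and take a last look at everything.

```bash

python3 -m jog '[0,0,3,0,-0.5,0,0,3,0,-0.5,-2,0,3,0,-0.5,-4,0,2,0,-0.5,-4,0,0,0,-0.5,-4,0,0,0,-0.5,0,0,0,0,-0.5,0,0,0,0,-0.5,0,0,0,0,-0.5,0,0,0,0,-0.5]'
python3 - <<'E'
from h import *
s=cam("scene");d=cam("side")
cv2.imwrite("pics/t1.png",np.vstack([s["frame"][130:360],d["frame"][60:]])[:,:,::-1])
print(arm.state()["ft_force"],arm.state()["joint_vel"].round(3))
E
```

```text
time_s: 38.38
eef_pos: [0.6402, -0.0729, 0.259]
tool_rot: [-3.141, 0.002, 3.085]
ft_force: [0.4, 0.1, 0.7]
width: 0.0709
[ 0.58196738 -0.45541329 -0.22908516] [ 0.002  0.001  0.004 -0.001  0.002  0.   ]
```

View pics/t1.png

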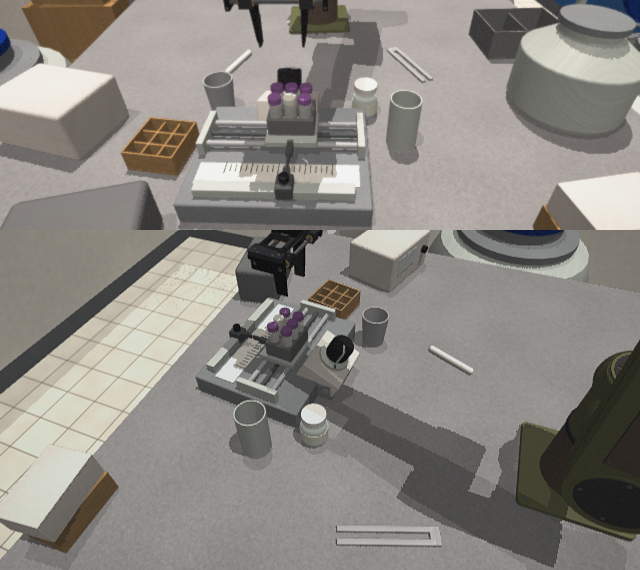

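The gripper is clear and still. The loose things are where they were, for example the jar at (314,425), tongs at (388,536) and marker at (450,360).

```bash
python3 -c "
from workcell import arm
print(arm.sign_off())"
```

```text
the job is handed in; nothing more can be done
None
```

The job is done and handed in at about 38.5 s. The two pointers stand in line with the slack taken up clockwise, using only the knob.

- **Running left:** five counter-clockwise strokes took the carriage about 9.5–9.9 mm past the index, measured from above with the wrist camera.
- **Coming back:** two full clockwise strokes and two small ones brought it back without overshooting. After that I let go and moved the arm clear.
- **Pointers:** the last view from above puts both blade centres at pixel column 319.0, so any offset is about 0.1 mm.
- **Slack:** the knob line stands at about 110–115° and the collar mark at about 112–117°. They agree within the few degrees this view can resolve.
- **Surroundings:** no loose item looked moved in the last pictures, and the highest force reading at a step's end was about 10 N.

Two readings disagreed along the way. Early gap estimates from the scene and side cameras differed by 3–4 mm, and the tube caps seen while the knob was gripped were off by up to about 0.8 mm. I relied on the wrist view from above instead. Each 60° stroke also turned the knob only about 40°, which I allowed for by measuring.

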